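# Park the lemon squeezer in its nook

## Task

Put the lemon squeezer away without picking it up: first press its green lever down until it is shut, then push the squeezer along the worktop into the oak corner nook, until its long side lies flush along the long batten and its far end (the end away from the lever's hinge) is against the short batten. Never lift or tip the squeezer, and leave the pot, plates, spoon rest and mug where they are.

Things in the scene. Friction and masses are not known exactly. Their poses are not given: they have to be found in the camera images.
- squeezer: loose yellow hard-plastic lemon squeezer, 0.67 kg in all (the mass varies by about a quarter). Base block 84 mm (x) by 210 mm (y) by 34 mm high, flat vertical sides; origin at the centre of its underside, z up. The lever's hinge is at its -y end (hinge axis along x at y = -85 mm, 49 mm up, between two yellow cheeks up to 59 mm high). Slides on the worktop
- squeezer_lever (a joint): angle of the green lever in rad: 0 = shut (lying level along the base, at its stop), positive = raised, up to 0.95. A stiff friction hinge: it stays where it is left; about 2 to 4 N pressed down on it moves it
- lever_tip (a point): top of the lever's free end, on its middle line, 185 mm from the hinge axis. The lever is 30 mm wide (40 mm over its last 40 mm) and 10 mm thick; when shut it points to the squeezer's +y, its top is 54 mm above the worktop and its tip is 100 mm from the squeezer's origin in y
- nook_corner (a point): inside corner, at worktop level, of a fixed L of oak battens, 18 mm thick and 30 mm high. The long batten's inner face runs from this point 360 mm along the point's -y (face looks to -x); the short batten's inner face runs 100 mm along its -x (face looks to -y). The parked squeezer has its +x side flat on the long batten and its +y end on the short one, so its origin is then at x = -42 mm, y = -105 mm in this frame, turned the same way
- pot: lidded aluminium pot with black knob and two side handles, 190 mm wide, 141 mm high; origin at the centre of its underside; loose, to be left alone
- plates: stack of two melamine plates, blue under white, 210 mm wide, 25 mm high; origin at the centre of its underside; loose, to be left alone
- spoon_rest: dark wooden spoon rest 200 x 85 x 18 mm (long side along its x) with a wooden spoon lying in it whose handle overhangs to +x by 50 mm, up to 36 mm high; origin at the centre of its underside; loose, to be left alone
- mug: blue mug, 76 mm wide, 90 mm high, handle on its +y side; origin at the centre of its underside; loose, to be left alone
Mind the look-alikes: they are no part of the job. What is shaped like the squeezer but blue or purple is not meant.

How it is judged:
On the way, in this order (a step that is already met when the one before it is completed fails the run):
1. the lever is pressed shut (value of joint squeezer_lever below 0.07 rad), for 0.2 s.
2. the squeezer is home in the nook, lever shut (x of squeezer in the frame of nook_corner between -0.047 and -0.035 m and y of squeezer in the frame of nook_corner between -0.11 and -0.098 m and angle between the y axis of squeezer and the y axis of nook_corner, either way round below 0.05 rad and value of joint squeezer_lever below 0.07 rad), for 0.2 s.
At the end, for the whole second after the job is handed in: The squeezer stands flat and still in the nook: within 5 mm of its place against the long batten and within 5 mm of its place against the short batten, turned no more than 0.05 rad from the nook, lever shut (below 0.07 rad) (all of step 2 and height (world z) of squeezer below 0.004 m and angle between squeezer's own z axis and vertical below 0.04 rad and linear speed of squeezer below 0.01 m/s); the robot touches nothing.
It fails at once if the squeezer is lifted (height (world z) of squeezer above 0.012 m).
It fails at once if the squeezer is tipped (angle between squeezer's own z axis and vertical above 0.15 rad).
It fails at once if a bystander is moved by more than 20 mm (distance of any of pot, plates, spoon_rest, mug from where it was at the start of the episode above 0.02 m).
It also fails if it takes over 51 s, if anything falls off the work surface, if the arm or the gripper's body presses on something with over 40 N, if the wrist force passes 120 N, or if a joint passes its speed limit or range.

## Robot

A 6-joint arm with a two-finger parallel gripper is mounted at the origin on the work surface. World frame = base frame: x ahead of the robot, y to its left, z up, the work surface at z = 0. Lengths are in m, angles in rad, forces in N, time in s.
With the tool pointing down it reaches from about 0.325 to 0.925 m from the base axis. Payload 3.1 kg.
Tool frame: the origin (TCP) lies midway between the tips of the shut fingers; the grasp point (between the pads) lies 19 mm behind it; z points along the fingers, y is the line along which they close (so a half turn about z gives the same grasp; the last joint's range is limited). The gripper opens to 85 mm and grips with 20 to 120 N. Pads are 22 mm wide; open, the fingers measure 114 mm over their backs; the gripper's body (76 mm by 85 mm) begins 54 mm behind the grasp point. The pads swing forward as they close: fully open they stand 13 mm farther back than shut.
Start: joints at [1.167, 0.217, 1.613, -0, 1.311, -0.112], TCP at [0.18, 0.599, 0.199] pointing down, gripper open.
Joint ranges: [-2.75, 2.75], [-0.78, 2.1], [0.31, 2.55], [-1.13, 4.27], [0.13, 2.63], [-2.58, 2.58]. Speed limits (rad/s): [2.79, 2.79, 3.14, 3.14, 3.14, 3.14].

## Interface

Orientations are given as a rotation vector (axis times angle).
In Python, from workcell import r, optics, ticket gives the robot as it stands. The module is installed in compiled form; this text tells all that it offers.
- The arm moves only by the shell command python3 -m inch 'ROWS' [FORCE]. ROWS is JSON, a list that holds one entry, the list of rows, each a list of 7 numbers: the shift along the tool's x, y, z in m, then the turn, a rotation vector about the tool's x, y, z in rad, then the closure, from 0 (fully open) to 1 (shut). A call has 1 to 10 rows; each row shifts and turns the commanded pose from where the row before left it, along the tool's axes as they then stand; what a row does not reach is not made up. A row lasts 1/8 s, in which the tool goes at most 62.5 mm and 10.7 degrees, less where a joint would pass 70% of its speed; a pose out of reach is approached as far as the arm can. A call with a gripper value outside its range is refused whole. The fingers move at their own pace and stop on an object; FORCE is the grip in N (left out, the last holds). Time passes only in rows, so rows that do not move let the fingers close. It gives the time, the measured TCP pose, the force, the opening and the grip force at its end, in the units of the state.
- r.get_state(): the state, without advancing time (a new reading comes with each control period).
- optics.capture(name): name is "scene" or "top" or "wrist"; returns the picture (480x640x3 uint8, blue, green, red); there is no depth.
- optics.camera_params(name): a dict with "K" (3x3 intrinsics, pixels), "R" (3x3) and "t" (3): a world point X has camera coordinates R X + t; the wrist camera has in their place "mount" (4x4, takes a point from camera to tool coordinates, whose origin is the TCP and whose axes are the flange's). Camera axes: x right, y down, z forward; pixel columns grow to the right and rows downward; lengths in m; the calibration is good to about 2 mm. A picture is of the moment at which its call begins: read the wrist's pose just before it. camera_params takes no time and is no camera call.
- ticket.hand_in(): hands the job in; it is judged then, once.
The state is a dict: "time": time; "joints": joint angles; "qvel": joint speeds; "joint_efforts": joint torques, N m; "tool_pos": TCP position; "ee_rot": TCP orientation; "wrist_force": force on the tool from outside, world axes, zero at the start; "wrist_torque": the same for the moment, N m; "gripper_width": finger opening in m; "gripper_force": force on a finger pad.
Only numpy, scipy, OpenCV 4.12 (cv2) and the standard library are available. Lean on these libraries where they do the work, as an engineer would, in place of code of your own. Each camera call takes 0.05 s, during which the arm holds its last target. There are 200 camera calls.

## Working session

There is one attempt and no reset: what is moved stays moved. The work goes in short steps, Python scripts to look and compute and a shell command to move; the robot and the scene stay as the last step left them, time stands still between calls to the robot, and variables do not carry over. Pictures are saved under pics/ and viewed, at most 10 in all, crops included, and the job is handed in when it is done.

```bash
mkdir -p pics; python3 - <<'E'
from workcell import r,optics
import cv2,numpy as np
s=r.get_state();print(s['time'],s['tool_pos'],s['ee_rot'])
for n in("scene","top"):
    cv2.imwrite(f"pics/{n}0.png",optics.capture(n));p=optics.camera_params(n);print(n,p)
print(optics.camera_params("wrist"))
E
```

```text
0.0 [0.17941618 0.59774926 0.19786034] [-0.45668508 -3.10758683  0.00371278]
scene {'K': array([[603.9516674 ,   0.        , 311.85422726],
       [  0.        , 603.9516674 , 231.50011579],
       [  0.        ,   0.        ,   1.        ]]), 'R': array([[ 0.34925211,  0.93700303,  0.0069487 ],
       [ 0.78622869, -0.28900305, -0.54618833],
       [-0.50977192,  0.19622069, -0.83763359]]), 't': array([-0.24037581, -0.33939901,  1.92373531])}
top {'K': array([[444.99171263,   0.        , 315.28441359],
       [  0.        , 444.99171263, 244.77194463],
       [  0.        ,   0.        ,   1.        ]]), 'R': array([[-7.85680809e-03, -9.99969002e-01,  5.14771158e-04],
       [-9.97216335e-01,  7.79700681e-03, -7.41538158e-02],
       [ 7.41475035e-02, -1.09595051e-03, -9.97246683e-01]]), 't': array([0.07211845, 0.49617898, 1.10244496])}
{'K': array([[407.68076102,   0.        , 313.80924634],
       [  0.        , 407.68076102, 232.73789431],
       [  0.        ,   0.        ,   1.        ]]), 'mount': array([[ 8.27309937e-04, -9.52872235e-01, -3.03370761e-01,
         7.76063441e-02],
       [ 9.99999620e-01,  8.72064017e-04, -1.20511519e-05,
         2.51766639e-04],
       [ 2.76041932e-04, -3.03370635e-01,  9.52872595e-01,
        -1.74858369e-01],
       [ 0.00000000e+00,  0.00000000e+00,  0.00000000e+00,
         1.00000000e+00]])}
```

View pics/top0.png

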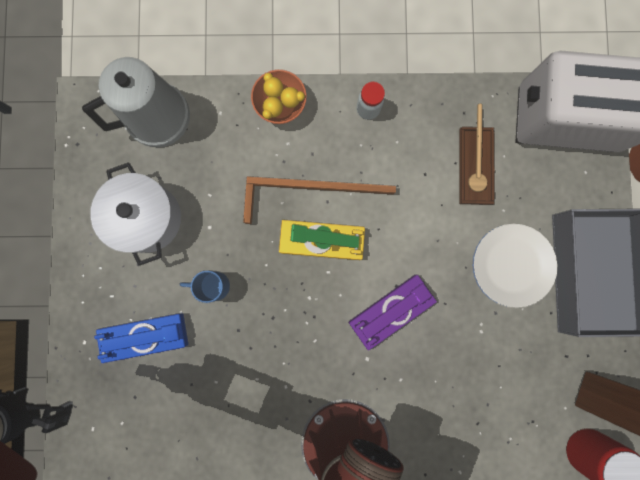

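View pics/scene0.png

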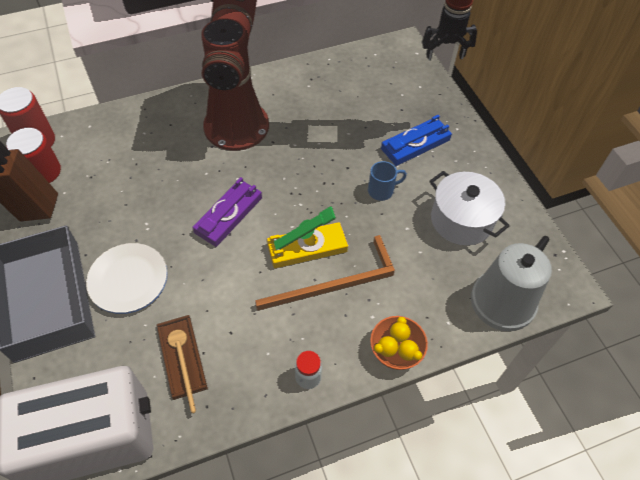

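The top view shows three look-alikes: yellow at (322,240), blue at (141,338) and purple at (392,312). The yellow one with the green raised lever fits the description. The nook corner is near (254,189), the mug at (210,286) and the pot at (130,212). Next I'll measure and take a confirming crop.

```bash
cat > h.py <<'E'
import numpy as np,cv2
from workcell import r,optics
from scipy.spatial.transform import Rotation as Ro
def cam(n,s=None):
    p=optics.camera_params(n)
    if n!="wrist": R,t=p["R"],p["t"]
    else:
        M=np.eye(4);M[:3,:3]=Ro.from_rotvec(s["ee_rot"]).as_matrix();M[:3,3]=s["tool_pos"]
        W=M@p["mount"];R=W[:3,:3].T;t=-R@W[:3,3]
    return p["K"],R,t
def ray(uv,z,n,s=None):
    K,R,t=cam(n,s);uv=np.atleast_2d(uv).astype(float)
    d=(R.T@np.linalg.inv(K)@np.c_[uv,np.ones(len(uv))].T).T;c=-R.T@t
    return c+d*((z-c[2])/d[:,2])[:,None]
def mask(im,c):
    h=cv2.cvtColor(im,cv2.COLOR_BGR2HSV)
    lo,hi={'y':((22,150,90),(33,255,255)),'g':((45,120,40),(85,255,255)),'o':((5,100,60),(14,255,255))}[c]
    return cv2.inRange(h,lo,hi)
E
python3 - <<'E'
from h import *
im=cv2.imread("pics/top0.png");sc=cv2.imread("pics/scene0.png")
roi=np.zeros(im.shape[:2],np.uint8);roi[205:275,265:385]=255
y=cv2.bitwise_and(mask(im,'y')|mask(im,'g'),roi);g=cv2.bitwise_and(mask(im,'g'),roi)
for nm,m in(('y',y),('g',g)):
    b=cv2.boxPoints(cv2.minAreaRect(cv2.findNonZero(m)));
    print(nm,b.round(1).tolist());P=ray(b,.034,"top");print(P.round(4).tolist(),np.linalg.norm(P[0]-P[1]),np.linalg.norm(P[1]-P[2]))
roi[:]=0;roi[170:230,235:405]=255
o=cv2.bitwise_and(mask(im,'o'),roi)
# inner edge of long batten: lowest orange pixel per column; short: rightmost per row
c=[(u,np.nonzero(o[:,u])[0].max()+.5) for u in range(262,392,4) if o[:,u].any()]
rws=[(np.nonzero(o[v])[0].max()+.5,v) for v in range(198,218,2) if o[v].any()]
L=ray(c,.03,"top");S=ray(rws,.03,"top")
print("pix",c[0],c[-1],rws[0],rws[-1])
fl=np.polyfit(L[:,1],L[:,0],1);fs=np.polyfit(S[:,0],S[:,1],1)
print("long x=",fl,"res",np.std(L[:,0]-np.polyval(fl,L[:,1])),"short y=",fs,S[:,1].round(4))
yc=(np.polyval(fs,fl[1]));xc=np.polyval(fl,yc);print("corner",xc,np.polyval(fs,xc))
print("pot,mug,plates",ray([(131,212),(210,286),(516,265)],[0.09],"top").round(3).tolist())
a=cv2.resize(im[160:300,230:430],None,fx=3,fy=3)[:420,:600];b=cv2.resize(sc[190:320,240:420],None,fx=3.3,fy=3.3)[:420]
for u,v in c[::4]: cv2.circle(a,(int((u-230)*3),int((v-160)*3)),2,(255,255,0),-1)
cv2.imwrite("pics/c1.png",a);cv2.imwrite("pics/c2.png",b)
E
```

```text
y [[278.6000061035156, 252.3000030517578], [281.5, 219.6999969482422], [364.6000061035156, 227.0], [361.79998779296875, 259.6000061035156]]
[[0.4776, 0.1593, 0.034], [0.5589, 0.1521, 0.034], [0.539, -0.055, 0.034], [0.4578, -0.0466, 0.034]] 0.0816311316272377 0.20804182580714345
g [[290.0, 244.8000030517578], [291.3999938964844, 225.60000610351562], [357.8999938964844, 230.1999969482422], [356.6000061035156, 249.39999389648438]]
[[0.496, 0.1309, 0.034], [0.5439, 0.1274, 0.034], [0.5311, -0.0381, 0.034], [0.4833, -0.0341, 0.034]] 0.04803147353073584 0.16604134340738091
pix (262, np.float64(184.5)) (390, np.float64(192.5)) (np.float64(252.5), 198) (np.float64(250.5), 216)
long x= [0.06970341 0.63376288] res 0.0007652384992619894 short y= [-0.07227551  0.27052737] [0.225  0.2275 0.2275 0.2275 0.2275 0.2275 0.2275 0.2274 0.2299 0.2299]
corner 0.649426753012758 0.22358971949082226
pot,mug,plates [[0.573, 0.504, 0.09], [0.397, 0.316, 0.09], [0.44, -0.403, 0.09]]
```

View pics/c1.png

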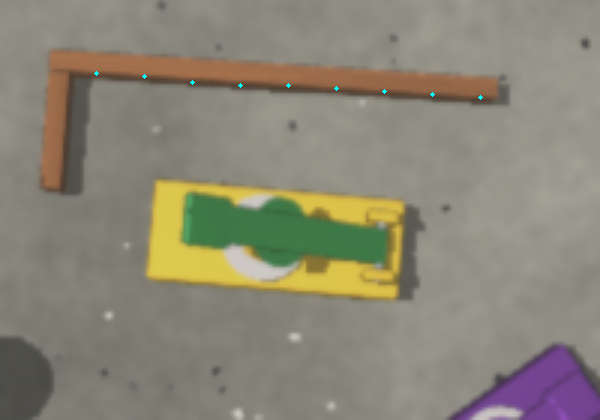

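The crop confirms the yellow squeezer, with the lever's tip at the left (+y world) and the nook beyond it. It is already turned almost like the nook. Now the lever's angle, and the pressing and pushing points.

```bash
python3 - <<'E'
from h import *
im=cv2.imread("pics/top0.png");sc=cv2.imread("pics/scene0.png")
# lever end middle in both views: extreme green pixels
def tip(im,roi,side):
    m=mask(im,'g');k=np.zeros_like(m);k[roi[0]:roi[1],roi[2]:roi[3]]=255;m&=k
    b=cv2.boxPoints(cv2.minAreaRect(cv2.findNonZero(m)));b=b[np.argsort(b[:,0]*side)];return b[:2].mean(0),b
t,_=tip(im,(205,275,265,385),1);s,b=tip(sc,(200,260,260,345),-1);print(t,s,b.tolist())
A=[];B=[]
P=[cam(n)[0]@np.c_[cam(n)[1],cam(n)[2]] for n in("top","scene")]
X=cv2.triangulatePoints(P[0],P[1],t.reshape(2,1),s.reshape(2,1).astype(t.dtype)).ravel();X=X[:3]/X[3];print("tip",X)
c=np.array([.508,.052]);a=.09;yv=np.array([np.sin(a),np.cos(a)]);xv=np.array([yv[1],-yv[0]])
l=np.array([(X[:2]-c)@xv,(X[:2]-c)@yv]);print("local",l,"angle",np.arctan2(X[2]-.049,l[1]+.085),"len",np.hypot(X[2]-.049,l[1]+.085))
for q in(.0,.05): print("local y",q,c+yv*q)
E
```

```text
[290.71008 235.20416] [333.41437 210.5581 ] [[338.0025634765625, 217.31967163085938], [328.826171875, 203.79653930664062], [281.07330322265625, 255.95025634765625], [271.89691162109375, 242.4271240234375]]
tip [0.5095722  0.12441949 0.14563142]
local [-0.00494311  0.07226769] angle 0.5509688983912058 len 0.1845826634919054
local y 0.0 [0.508 0.052]
local y 0.05 [0.51249393 0.10179764]
```

```bash
python3 -m inch '[[[0,0,0,0,0,-0.1,1],[0,0,0,0,0,-0.1,1],[-0.045,-0.055,0,0,0,0,1],[-0.045,-0.055,0,0,0,0,1],[-0.045,-0.055,0,0,0,0,1],[-0.045,-0.055,0,0,0,0,1],[-0.045,-0.055,0,0,0,0,1],[-0.045,-0.055,0,0,0,0,1]]]'; python3 -m inch '[[[-0.045,-0.055,0,0,0,0,1],[-0.03,-0.04,0,0,0,0,1],[-0.03,-0.04,0,0,0,0,1],[0,0,0,0,0,0,1]]]'; python3 -c "
from h import *
print(r.get_state()['ee_rot'])"
```

```text
time: 1.1
tool_pos: [0.3902, 0.286, 0.1989]
ee_rot: [0.144, 3.138, 0.0]
wrist_force: [0.6, -0.9, 0.4]
gripper_width: -0.0002
gripper_force: 0.0
time: 1.6
tool_pos: [0.4782, 0.1481, 0.1988]
ee_rot: [-0.152, -3.138, 0.001]
wrist_force: [0.1, -0.1, -0.2]
gripper_width: 0.0001
gripper_force: 0.0
[-1.52290368e-01 -3.13763646e+00  1.15464640e-03]
```

```bash
python3 -m inch '[[[-0.039,-0.0475,0,0,0,0,1],[0,0,0.04,0,0,0,1],[0,0,0.015,0,0,0,1],[0,0,0.015,0,0,0,1],[0,0,0.015,0,0,0,1]]]'; python3 -c "
from h import *
cv2.imwrite('pics/t2.png',cv2.resize(np.vstack([optics.capture('scene')[160:320,230:430],optics.capture('top')[160:300,230:430]]),None,fx=2,fy=2))"
```

```text
time: 2.22
tool_pos: [0.5116, 0.1009, 0.114]
ee_rot: [0.142, 3.137, 0.0]
wrist_force: [0.8, 1.1, -0.7]
gripper_width: -0.0
gripper_force: 0.0
```

View pics/t2.png

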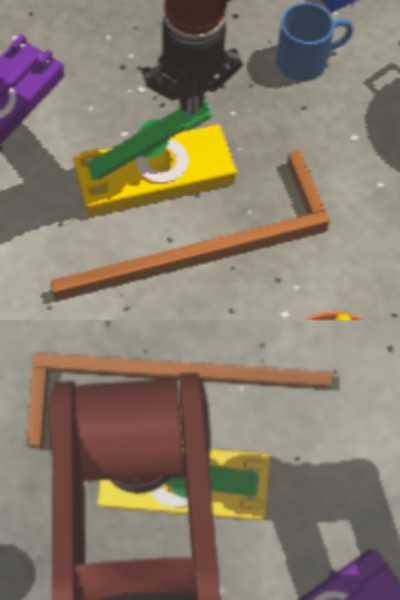

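The fingers rest on the lever near its free end, at about (195,105), and the lever has already started down. The squeezer hasn't moved, so I'll press on.

```bash
python3 -m inch '[[[0,0,0.012,0,0,0,1],[0,0,0.012,0,0,0,1],[0,0,0.012,0,0,0,1],[0,0,0.012,0,0,0,1],[0,0,0.006,0,0,0,1]]]';python3 -m inch '[[[0,0,0.004,0,0,0,1],[0,0,0.003,0,0,0,1],[0,0,0,0,0,0,1],[0,0,0,0,0,0,1]]]'
```

```text
time: 2.95
tool_pos: [0.5108, 0.1, 0.059]
ee_rot: [-0.144, -3.137, 0.0]
wrist_force: [0.1, 0.9, 1.8]
gripper_width: 0.0001
gripper_force: 0.9
time: 3.45
tool_pos: [0.5113, 0.0998, 0.0531]
ee_rot: [-0.144, -3.138, 0.001]
wrist_force: [-0.4, -0.4, 0.2]
gripper_width: -0.0003
gripper_force: 0.0
```

```bash
python3 -m inch '[[[0,0,0.002,0,0,0,1],[0,0,0,0,0,0,1],[0,0,0,0,0,0,1]]]';python3 -m inch '[[[0,0,0.002,0,0,0,1],[0,0,0,0,0,0,1],[0,0,0,0,0,0,1]]]'
```

```text
time: 3.82
tool_pos: [0.5116, 0.1, 0.0512]
ee_rot: [0.144, 3.138, -0.0]
wrist_force: [-0.3, -0.9, 0.6]
gripper_width: 0.0
gripper_force: 0.3
time: 4.2
tool_pos: [0.5116, 0.0999, 0.0492]
ee_rot: [0.144, 3.138, -0.0]
wrist_force: [0.3, 0.0, 1.5]
gripper_width: 0.0002
gripper_force: 0.4
```

```bash
python3 -m inch '[[[0,0,0.002,0,0,0,1],[0,0,0,0,0,0,1],[0,0,0,0,0,0,1]]]';python3 -m inch '[[[0,0,0.002,0,0,0,1],[0,0,0,0,0,0,1],[0,0,0,0,0,0,1]]]'; python3 -c "
from h import *
cv2.imwrite('pics/t3.png',cv2.resize(optics.capture('scene')[180:300,230:410],None,fx=4,fy=4))"
```

```text
time: 4.58
tool_pos: [0.5115, 0.0999, 0.0471]
ee_rot: [0.144, 3.138, -0.0]
wrist_force: [0.0, -0.5, 1.7]
gripper_width: -0.0001
gripper_force: 0.3
time: 4.95
tool_pos: [0.5114, 0.0999, 0.0451]
ee_rot: [-0.144, -3.138, 0.0]
wrist_force: [0.5, 0.7, 0.8]
gripper_width: 0.0004
gripper_force: 0.3
```

View pics/t3.png

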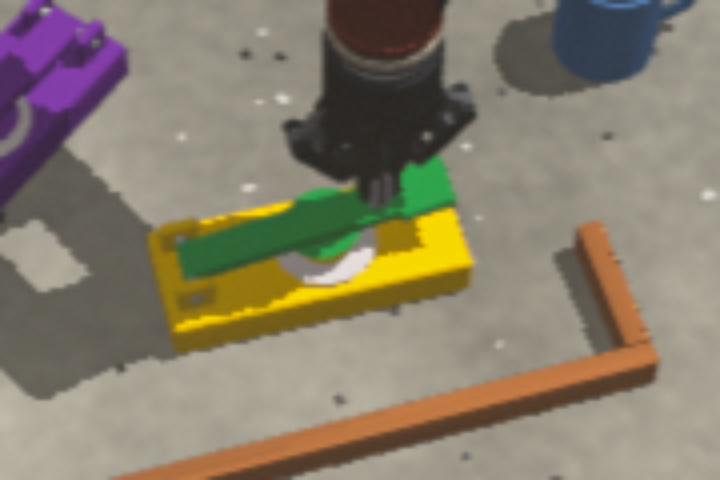

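The fingers sit on the lever's middle line at (380,203). The tip is low but perhaps not fully down, so I'll compare it with the projected shut pose.

```bash
python3 - <<'E'
from h import *
K,R,t=cam("scene")
def pr(X): p=K@(R@np.array(X)+t);return ((p[:2]/p[2]-[230,180])*4).round(0)
c=np.array([.508,.052]);a=.093;yv=np.array([np.sin(a),np.cos(a)]);xv=np.array([yv[1],-yv[0]])
for th in(0,.05,.1,.2):
    y=-.085+.185*np.cos(th)-.005*np.sin(th);z=.049+.185*np.sin(th)+.005*np.cos(th)
    print(th,[pr([*(c+xv*x+yv*y),z]).tolist() for x in(-.02,.02)])
print("base far top corners",[pr([*(c+xv*x+yv*.105),.034]).tolist() for x in(-.042,.042)],"bottom",pr([*(c+xv*.042+yv*.105),0]))
print("tcp",pr(r.get_state()['tool_pos']))
E
```

```text
0 [[440.0, 174.0], [457.0, 221.0]]
0.05 [[440.0, 166.0], [457.0, 214.0]]
0.1 [[440.0, 159.0], [457.0, 207.0]]
0.2 [[436.0, 145.0], [453.0, 193.0]]
base far top corners [[437.0, 163.0], [472.0, 262.0]] bottom [469. 288.]
tcp [375. 220.]
```

```bash
python3 -c "
from h import *
s=r.get_state();im=optics.capture('wrist');cv2.imwrite('pics/w4.png',im);K,R,t=cam('wrist',s)
p=K@(R@np.array(s['tool_pos'])+t);print('tcp px',p[:2]/p[2])"
```

```text
tcp px [313.25424043 277.4748335 ]
```

View pics/w4.png

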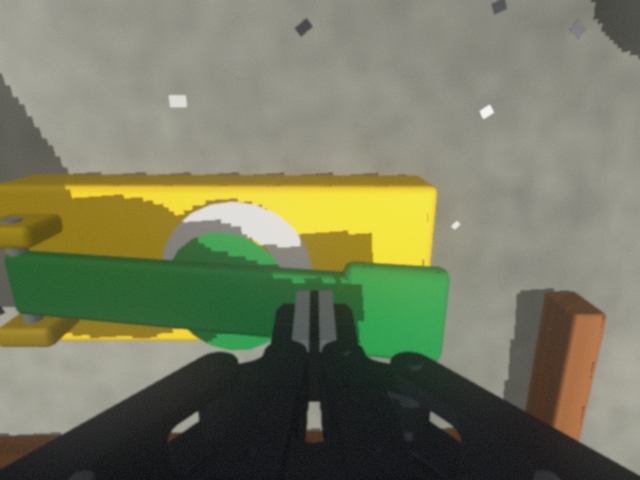

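The wrist view shows the fingertips, at (313,290), on top of the lever on its middle line, and the lever is not quite level yet. I'll keep pressing until the force rises.

```bash
for i in 1 2; do python3 -m inch '[[[0,0,0.003,0,0,0,1],[0,0,0,0,0,0,1]]]'|grep -E "pos|wrist"; done; python3 -m inch '[[[0,0,0.003,0,0,0,1],[0,0,0,0,0,0,1]]]'|grep -E "pos|wrist"
```

```text
tool_pos: [0.5114, 0.0999, 0.0419]
wrist_force: [-0.5, 0.9, -0.1]
tool_pos: [0.5113, 0.0999, 0.0389]
wrist_force: [-0.5, 0.3, 0.2]
tool_pos: [0.5114, 0.0998, 0.0359]
wrist_force: [-0.4, -0.4, 0.3]
```

```bash
python3 - <<'E'
from h import *
im=optics.capture('scene');K,R,t=cam("scene")
m=mask(im,'g');m[:180]=0;m[260:]=0;m[:,:260]=0;m[:,355:]=0
b=cv2.findNonZero(m)[:,0];
for u in(330,334,338,340,342,343,344,345): 
    v=b[b[:,0]==u,1]; print(u,(v.min(),v.max()) if len(v) else None)
old=cv2.imread('pics/t3.png')
m2=mask(old,'g')
for u in(330,334,338,340,342,343,344): 
    v=np.nonzero(m2[:,int((u-230)*4+2)])[0]; print('old',u,(v.min()/4+180,v.max()/4+180) if len(v) else None)
cv2.imwrite('pics/t5.png',np.hstack([cv2.resize(im[190:270,260:360],None,fx=4,fy=4),cv2.resize(optics.capture('wrist')[150:400,150:500],None,fx=1.1,fy=1.28)]))
E
```

```text
330 (np.int32(224), np.int32(235))
334 (np.int32(223), np.int32(235))
338 (np.int32(222), np.int32(234))
340 (np.int32(222), np.int32(233))
342 (np.int32(228), np.int32(233))
343 (np.int32(231), np.int32(232))
344 None
345 None
old 330 (np.float64(222.5), np.float64(234.25))
old 334 (np.float64(221.0), np.float64(233.5))
old 338 (np.float64(219.0), np.float64(232.0))
old 340 (np.float64(220.75), np.float64(231.5))
old 342 (np.float64(226.75), np.float64(231.0))
old 343 (np.float64(229.25), np.float64(229.5))
old 344 None
```

View pics/t5.png

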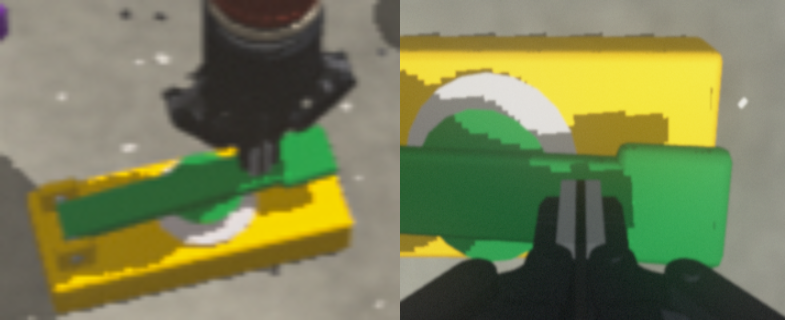

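The lever follows the fingers: its tip corner moved from (340,220) to (340,222), which puts it at about 0.05 rad. Continuing to the stop.

```bash
python3 -m inch '[[[0,0,0.003,0,0,0,1],[0,0,0,0,0,0,1],[0,0,0,0,0,0,1]]]'|grep -E "pos|wrist";python3 -m inch '[[[0,0,0.002,0,0,0,1],[0,0,0,0,0,0,1],[0,0,0,0,0,0,1]]]'|grep -E "pos|wrist"; python3 -m inch '[[[0,0,0.002,0,0,0,1],[0,0,0,0,0,0,1],[0,0,0,0,0,0,1]]]'|grep -E "pos|wrist"
```

```text
tool_pos: [0.5114, 0.0998, 0.033]
wrist_force: [0.5, -0.3, 0.5]
tool_pos: [0.5116, 0.1, 0.0312]
wrist_force: [0.7, -0.2, 0.5]
tool_pos: [0.5115, 0.0999, 0.0291]
wrist_force: [0.7, -0.5, -0.3]
```

```bash
python3 -m inch '[[[0,0,0.002,0,0,0,1],[0,0,0,0,0,0,1]]]'|grep -E "pos|wrist";python3 -m inch '[[[0,0,0.002,0,0,0,1],[0,0,0,0,0,0,1]]]'|grep -E "pos|wrist"; python3 - <<'E'
from h import *
im=optics.capture('scene')
m=mask(im,'g');m[:180]=0;m[260:]=0;m[:,:260]=0;m[:,355:]=0
b=cv2.findNonZero(m)[:,0];
for u in(334,338,340,342,343,344,345): 
    v=b[b[:,0]==u,1]; print(u,(v.min(),v.max()) if len(v) else None)
E
```

```text
tool_pos: [0.5116, 0.1, 0.0271]
wrist_force: [0.4, 1.1, 0.6]
tool_pos: [0.5115, 0.1, 0.025]
wrist_force: [0.2, 0.5, 0.1]
334 (np.int32(226), np.int32(238))
338 (np.int32(225), np.int32(237))
340 (np.int32(225), np.int32(236))
342 (np.int32(231), np.int32(235))
343 (np.int32(233), np.int32(235))
344 None
345 None
```

```bash
python3 - <<'E'
from h import *
s=r.get_state();w=optics.capture('wrist');sc=optics.capture('scene')
print(s['wrist_force'],s['joint_efforts'],s['tool_pos'])
m=mask(w,'g');b=cv2.findNonZero(m)[:,0]
for u in(360,400,420,430,435,440,445,450,455,460):
    v=b[b[:,0]==u,1]; print(u,(v.min(),v.max()) if len(v) else None)
# base top far corners in wrist view (yellow)
y=cv2.findNonZero(mask(w,'y'))[:,0]
for u in(420,425,430,435,440,445): 
    v=y[y[:,0]==u,1]; print('y',u,(v.min(),v.max()) if len(v) else None)
cv2.imwrite('pics/t6.png',np.hstack([cv2.resize(sc[190:270,260:360],None,fx=4,fy=4),cv2.resize(w[150:400,150:500],None,fx=1.1,fy=1.28)]))
E
```

```text
[0.17741244 0.86661855 0.5113691 ] [-1.09029436e-01 -3.34299839e+01 -2.39268261e+01 -6.24784338e-02
  4.84350859e-02 -6.88014552e-04] [0.51149175 0.09988956 0.02504365]
360 (np.int32(262), np.int32(347))
400 (np.int32(262), np.int32(360))
420 (np.int32(262), np.int32(353))
430 (np.int32(263), np.int32(352))
435 (np.int32(263), np.int32(352))
440 (np.int32(263), np.int32(349))
445 (np.int32(265), np.int32(316))
450 None
455 None
460 None
y 420 (np.int32(184), np.int32(261))
y 425 (np.int32(184), np.int32(356))
y 430 (np.int32(186), np.int32(358))
y 435 (np.int32(189), np.int32(261))
y 440 (np.int32(192), np.int32(261))
y 445 (np.int32(195), np.int32(247))
```

View pics/t6.png

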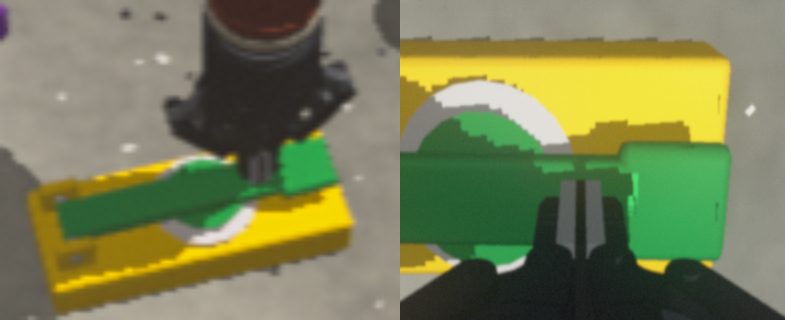

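The lever looks level now, with its tip flush inside the base end. The wrist ray widths put its top 29 mm above the TCP, at 0.054 m, which is shut. The real fingertips therefore sit about 29 mm behind the TCP. One small press should find the stop.

```bash
python3 -m inch '[[[0,0,0.002,0,0,0,1],[0,0,0,0,0,0,1]]]'|grep -E "pos|wrist";python3 -m inch '[[[0,0,0.002,0,0,0,1],[0,0,0,0,0,0,1]]]'|grep -E "pos|wrist"
```

```text
tool_pos: [0.5114, 0.0999, 0.023]
wrist_force: [0.5, 0.9, 0.2]
tool_pos: [0.5115, 0.1, 0.0219]
wrist_force: [-2.8, 0.7, 5.8]
```

Stop found: 5.8 N, with the tips 32 mm behind the TCP. Now I'll lift off, go round to the long side away from the nook, and lower beside it.

```bash
python3 -m inch '[[[0,0,-0.04,0,0,0,1],[0.036,-0.024,0,0,0,0,1],[0.036,-0.024,0,0,0,0,1],[0,0,0.03,0,0,0,1],[0,0,0.03,0,0,0,1],[0,0,0.008,0,0,0,1],[0,0,0,0,0,0,1]]]'; python3 -c "
from h import *
s=r.get_state()
a=optics.capture('scene')[180:300,230:410];b=optics.capture('top')[160:300,230:430]
cv2.imwrite('pics/t7.png',np.hstack([cv2.resize(a,(400,267)),cv2.resize(b,(381,267))]))"
```

```text
time: 9.05
tool_pos: [0.435, 0.0588, -0.0071]
ee_rot: [-0.144, -3.137, 0.0]
wrist_force: [0.1, 0.1, -0.8]
gripper_width: 0.0
gripper_force: 0.0
```

View pics/t7.png

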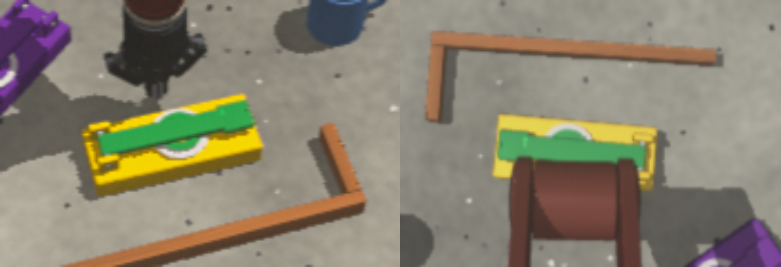

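Lever shut, squeezer unmoved, and the fingers stand behind the middle of its long side at (155,90) in the scene crop. Pushing towards the long batten.

```bash
python3 -m inch '[[[0,0,0.005,0,0,-0.02,1],[-0.01,0,0,0,0,0,1],[-0.01,0,0,0,0,0,1],[-0.01,0,0,0,0,0,1],[-0.01,0,0,0,0,0,1],[-0.01,0,0,0,0,0,1],[-0.01,0,0,0,0,0,1],[-0.01,0,0,0,0,0,1]]]'; python3 - <<'E'
from h import *
im=optics.capture('top')
m=mask(im,'y')|mask(im,'g');m[:170]=0;m[275:]=0;m[:,:240]=0;m[:,390:]=0
c=[(u,np.nonzero(m[:,u])[0].min()) for u in range(285,362,8) if m[:,u].any()]
P=ray(c,.034,'top');print(np.polyfit(P[:,1],P[:,0],1),P.round(3)[:,:2].tolist())
E
```

```text
time: 10.15
tool_pos: [0.5011, 0.054, -0.0128]
ee_rot: [-0.112, -3.129, -0.0]
wrist_force: [-9.6, 0.3, 7.4]
gripper_width: 0.0002
gripper_force: 4.7
[0.0787913  0.59058681] [[0.601, 0.143], [0.601, 0.123], [0.598, 0.103], [0.598, 0.083], [0.595, 0.043], [0.592, 0.023], [0.587, -0.037]]
```

```bash
python3 -m inch '[[[0,0,-0.002,0,0,0,1],[-0.01,0,0,0,0,0,1],[-0.01,0,0,0,0,0,1],[-0.01,0,0,0,0,0,1]]]'; python3 - <<'E'
from h import *
im=optics.capture('top')
m=mask(im,'y')|mask(im,'g');m[:170]=0;m[275:]=0;m[:,:240]=0;m[:,390:]=0
c=[(u,np.nonzero(m[:,u])[0].min()) for u in range(285,362,8) if m[:,u].any()]
P=ray(c,.034,'top');print(np.polyfit(P[:,1],P[:,0],1),P.round(3)[:,:2].tolist())
E
```

```text
time: 10.7
tool_pos: [0.5347, 0.0516, -0.0104]
ee_rot: [-0.113, -3.138, 0.0]
wrist_force: [-2.8, -0.3, -2.2]
gripper_width: -0.0001
gripper_force: 1.5
[0.00775447 0.63271488] [[0.634, 0.143], [0.634, 0.123]]
```

```bash
for i in 1 2; do python3 -m inch '[[[-0.004,0,0,0,0,0,1],[0,0,0,0,0,0,1]]]'|grep -E "pos|wrist"; done; python3 -m inch '[[[-0.003,0,0,0,0,0,1],[0,0,0,0,0,0,1]]]'|grep -E "pos|wrist";python3 -m inch '[[[-0.003,0,0,0,0,0,1],[0,0,0,0,0,0,1]]]'|grep -E "pos|wrist"
```

```text
tool_pos: [0.5375, 0.0514, -0.0098]
wrist_force: [-6.7, 0.4, 3.4]
tool_pos: [0.5428, 0.0511, -0.0098]
wrist_force: [-3.6, 0.9, 0.2]
tool_pos: [0.5426, 0.0511, -0.0098]
wrist_force: [-12.4, -0.9, 9.4]
tool_pos: [0.5424, 0.0511, -0.0099]
wrist_force: [-17.6, 0.4, 16.3]
```

Contact with the long batten: 17 N, and no further motion. Backing off and going round to the hinge end.

```bash
python3 -m inch '[[[0.013,0,0,0,0,0,1],[0.012,0,0,0,0,0,1],[0,0,-0.04,0,0,0,1],[0,0,-0.04,0,0,0,1],[-0.0245,-0.0525,0,0,0,0,1],[-0.0245,-0.0525,0,0,0,0,1],[-0.0245,-0.0525,0,0,0,0,1],[0,0,0,-0.15,0,0,1],[0,0,0,0,0,0,1]]]'; python3 - <<'E'
from h import *
im=optics.capture('top')
m=mask(im,'y');m[:170]=0;m[275:]=0;m[:,:240]=0;m[:,390:]=0
b=cv2.boxPoints(cv2.minAreaRect(cv2.findNonZero(m|0)));P=ray(b,.034,'top');print(P.round(4)[:,:2].tolist(),P.mean(0))
s=r.get_state();w=optics.capture('wrist');sc=optics.capture('scene')
cv2.imwrite('pics/t8.png',np.hstack([cv2.resize(sc[180:310,230:410],(400,289)),cv2.resize(w,(385,289))]))
E
```

```text
time: 12.88
tool_pos: [0.5869, -0.1133, 0.0704]
ee_rot: [0.12, 3.123, 0.232]
wrist_force: [0.2, 0.7, -0.6]
gripper_width: 0.0003
gripper_force: 0.0
[[0.5613, 0.1532], [0.6453, 0.1478], [0.6306, -0.059], [0.5468, -0.0525]] [0.59598211 0.04736803 0.034     ]
```

View pics/t8.png

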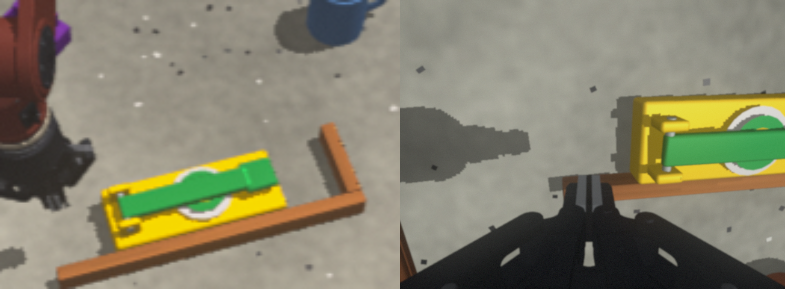

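The squeezer lies flush along the long batten, with centre (0.596, 0.047), and the fingers hang behind its hinge end. Lowering and pushing along the batten.

```bash
python3 -m inch '[[[0.005,-0.006,0.04,0,0,0,1],[0,-0.006,0.04,0,0,0,1],[0,0,0,0,0,0,1]]]'; python3 -m inch '[[[0,0.0124,0.0019,0,0,0,1],[0,0.0124,0.0019,0,0,0,1],[0,0.0124,0.0019,0,0,0,1],[0,0.0099,0.0015,0,0,0,1],[0,0.0099,0.0015,0,0,0,1],[0,0.0099,0.0015,0,0,0,1]]]'; cat > m.py <<'E'
from h import *
im=optics.capture('top')
m=mask(im,'y')|mask(im,'g');m[:170]=0;m[275:]=0;m[:,:240]=0;m[:,390:]=0
c=[(np.nonzero(m[v])[0].min(),v) for v in range(170,275,2) if m[v].any()]
P=ray(c,.034,'top')[:,:2];print('far end',P.round(3).tolist()[::2])
b=cv2.boxPoints(cv2.minAreaRect(cv2.findNonZero(m)));P=ray(b,.034,'top');print(P.round(4)[:,:2].tolist())
E
python3 m.py
```

```text
time: 13.4
tool_pos: [0.5771, -0.1061, -0.0142]
ee_rot: [-0.109, -3.127, -0.239]
wrist_force: [-0.3, 0.6, 0.7]
gripper_width: 0.0002
gripper_force: 0.0
time: 14.15
tool_pos: [0.5867, -0.0444, -0.0098]
ee_rot: [0.11, 3.125, 0.226]
wrist_force: [-2.1, -7.6, 3.1]
gripper_width: -0.0002
gripper_force: 4.3
far end [[0.644, 0.166], [0.634, 0.166], [0.624, 0.161], [0.614, 0.163], [0.604, 0.168], [0.594, 0.163], [0.583, 0.168], [0.573, 0.171], [0.563, 0.166], [0.552, 0.024]]
[[0.5627, 0.1717], [0.647, 0.1663], [0.632, -0.0411], [0.5479, -0.0345]]
```

```bash
python3 -m inch '[[[0,0.0099,0.0015,0,0,0,1],[0,0.0099,0.0015,0,0,0,1],[0,0.0099,0.0015,0,0,0,1],[0,0.0099,0.0015,0,0,0,1]]]'; python3 m.py
```

```text
time: 14.7
tool_pos: [0.5896, -0.0047, -0.0098]
ee_rot: [0.11, 3.125, 0.227]
wrist_force: [-2.5, -8.8, 4.5]
gripper_width: -0.0002
gripper_force: 4.7
far end [[0.65, 0.203], [0.639, 0.206], [0.629, 0.166], [0.619, 0.203], [0.609, 0.203], [0.599, 0.203], [0.589, 0.208], [0.579, 0.211], [0.569, 0.208], [0.558, 0.098]]
[[0.5658, 0.2118], [0.65, 0.2065], [0.6348, -0.0012], [0.5508, 0.0052]]
```

```bash
python3 -m inch '[[[0,0.006,0.0009,0,0,0,1],[0,0.006,0.0009,0,0,0,1],[0,0,0,0,0,0,1]]]'|grep -E "pos|wrist_f"; for i in 1 2; do python3 -m inch '[[[0,0.003,0.0005,0,0,0,1],[0,0,0,0,0,0,1]]]'|grep -E "pos|wrist_f"; done; python3 m.py
```

```text
tool_pos: [0.5906, 0.0084, -0.0098]
wrist_force: [-1.5, -5.2, 3.6]
tool_pos: [0.5908, 0.0107, -0.0098]
wrist_force: [-2.3, -8.1, 4.4]
tool_pos: [0.591, 0.013, -0.0098]
wrist_force: [-2.2, -10.6, 5.9]
far end [[0.65, 0.221], [0.64, 0.223], [0.629, 0.216], [0.619, 0.221], [0.609, 0.221], [0.599, 0.221], [0.589, 0.228], [0.579, 0.228], [0.569, 0.228], [0.558, 0.098]]
[[0.5673, 0.2296], [0.6512, 0.2245], [0.6361, 0.0173], [0.5523, 0.0236]]
```

```bash
python3 -m inch '[[[0,0.002,0.0003,0,0,0,1],[0,0,0,0,0,0,1]]]'|grep -E "pos|wrist_f";python3 -m inch '[[[0,0.002,0.0003,0,0,0,1],[0,0,0,0,0,0,1]]]'|grep -E "pos|wrist_f";python3 -m inch '[[[0,0.002,0.0003,0,0,0,1],[0,0,0,0,0,0,1]]]'|grep -E "pos|wrist_f"; python3 m.py
```

```text
tool_pos: [0.591, 0.013, -0.0098]
wrist_force: [-3.9, -14.4, 6.0]
tool_pos: [0.591, 0.0131, -0.0098]
wrist_force: [-5.6, -19.5, 7.0]
tool_pos: [0.591, 0.0131, -0.0098]
wrist_force: [-7.5, -23.9, 8.2]
far end [[0.65, 0.221], [0.64, 0.223], [0.629, 0.183], [0.619, 0.221], [0.609, 0.221], [0.599, 0.221], [0.589, 0.228], [0.579, 0.228], [0.569, 0.228], [0.558, 0.098]]
[[0.567, 0.2296], [0.651, 0.2246], [0.6365, 0.0197], [0.5526, 0.0258]]
```

Short batten reached: 24 N, and no further motion. The corners sit as far from the long batten line as when flush (+1.5 mm then and now). Backing off and rechecking.

```bash
python3 -m inch '[[[0,-0.012,-0.0018,0,0,0,1],[0,-0.025,-0.0037,0,0,0,1],[0,-0.02,-0.003,0,0,0,1],[0,0,-0.05,0,0,0,1],[0,0,-0.05,0,0,0,1],[0.04,-0.04,0,0,0,0,1],[0.04,-0.04,0,0,0,0,1],[0,0,0,0,0,0,1],[0,0,0,0,0,0,1]]]'; python3 m.py; python3 - <<'E'
from h import *
# lever tip height: triangulate top/scene lever end
im=optics.capture('top');sc=optics.capture('scene')
def tip(im,box,side):
    m=mask(im,'g');k=np.zeros_like(m);k[box[0]:box[1],box[2]:box[3]]=255
    b=cv2.boxPoints(cv2.minAreaRect(cv2.findNonZero(m&k)));b=b[np.argsort(b[:,0]*side)];return b[:2].mean(0)
t,s=tip(im,(170,240,240,370),1),tip(sc,(200,310,260,400),-1)
P=[cam(n)[0]@np.c_[cam(n)[1],cam(n)[2]] for n in("top","scene")]
X=cv2.triangulatePoints(P[0],P[1],t.reshape(2,1),s.reshape(2,1)).ravel();print("tip",X[:3]/X[3],t,s)
# bystanders: change against the start picture
d=cv2.absdiff(im,cv2.imread('pics/top0.png')).max(2)
for n,(u,v,h) in dict(pot=(131,212,40),mug=(205,286,22),plates=(516,265,42),rest=(477,155,45)).items(): print(n,(d[v-h:v+h,u-h:u+h]>40).mean().round(3))
E
```

```text
time: 17.6
tool_pos: [0.5004, -0.1233, 0.0761]
ee_rot: [0.114, 3.124, 0.236]
wrist_force: [0.6, -0.3, 0.3]
gripper_width: 0.0002
gripper_force: 0.0
far end [[0.65, 0.221], [0.64, 0.223], [0.629, 0.218], [0.619, 0.221], [0.609, 0.221], [0.599, 0.221], [0.589, 0.228], [0.579, 0.228], [0.569, 0.228], [0.558, 0.098]]
[[0.5673, 0.2296], [0.6512, 0.2245], [0.636, 0.0166], [0.5523, 0.0229]]
tip [0.60702467 0.22561704 0.03274783] [254.  201.5] [380.69995 251.62817]
pot 0.0
mug 0.0
plates 0.476
rest 0.03
```

```bash
python3 -c "
from workcell import ticket
print(ticket.hand_in())"
```

```text
the job is handed in; nothing more can be done
None
```

The lemon squeezer's lever is pressed shut and the squeezer is pushed flush into the oak nook against both battens; the job is handed in at about 18 s of 51 s, though hand-in returned no verdict and I didn't separately confirm the plates and spoon rest (the arm stayed well clear of both).

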